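Prime the reagent pump over the waste cup

ROBOT

A 7-joint arm with a two-finger parallel gripper is mounted at the origin on the work surface. World frame = base frame: x ahead of the robot, y to its left, z up, the work surface at z = 0. Lengths are in mm, angles in rad, forces in N, time in s.
With the tool pointing down it reaches from about 400 to 875 mm from the base axis. Payload 6.5 kg.
Tool frame: the origin (TCP) lies at the very end of the fingers, on their centre line; the grasp point (between the pads) lies 19 mm behind it; z points along the fingers, y is the line along which they close (so a half turn about z gives the same grasp; the last joint's range is limited). The gripper opens to 85 mm and grips with 20 to 120 N. Pads are 22 mm wide; open, the fingers measure 114 mm over their backs; the gripper's body (76 mm by 85 mm) begins 54 mm behind the grasp point. The pads swing forward as they close: fully open they stand 13 mm farther back than shut.
Start: joints at [1.165, 0.536, -0.004, 1.538, 0.003, 1.067, -0.071], TCP at [216.639, -612.827, 231.29] pointing down, gripper open.
Joint ranges: [-2.7, 2.7], [-0.37, 2.16], [-1.27, 1.26], [0.24, 2.4], [-1.31, 4.45], [0.19, 1.91], [-2.76, 2.76]. Speed limits (rad/s): [2.39, 2.39, 3.14, 3.14, 3.14, 3.14, 3.14].

INTERFACE

Orientations are given as a unit quaternion [w, x, y, z].
In Python, from plant import ctrl, imaging gives the robot as it stands.
- The arm moves only by the shell command python3 -m pendant 'ROWS' [OPENING] [FORCE]. ROWS is JSON, a list that holds one entry, the list of rows, each a list of 6 numbers: the shift along the tool's x, y, z in cm, then the turn, a rotation vector about the tool's x, y, z in rad. In form: [[[tx, ty, tz, ax, ay, az], ...]]. A call has 1 to 20 rows; each row is the pose to reach, as a shift and turn from the pose commanded when the call began, along the tool's axes at that moment; what a row does not reach only later rows make up. A row lasts 1/10 s, in which the tool goes at most 50 mm and 8.59 degrees, less where a joint would pass 70% of its speed; a pose out of reach is approached as far as the arm can. A call with a gripper value outside its range is refused whole. OPENING is the closure, from 0 (fully open) to 1 (shut), set as the call begins (- or left out, the last holds). The fingers move at their own pace and stop on an object; FORCE is the grip in N (left out, the last holds). Time passes only in rows, so rows that repeat a pose let the fingers close. It gives the time, the measured TCP pose, the force and the opening at its end, in the units of the state.
- ctrl.get_obs(): the state, without advancing time (a new reading comes with each control period).
- imaging.camera(name): name is "scene" or "top"; returns (picture, depth): 420x560x3 uint8, blue, green, red; 420x560 float32, mm along the optical axis (not along the pixel's ray), 0 where there is no reading.
- imaging.camera_model(name): a dict with "fx", "fy", "cx", "cy" (pixels), "R" (3x3) and "t" (3): a world point X has camera coordinates R X + t. Camera axes: x right, y down, z forward; pixel columns grow to the right and rows downward; lengths in mm; the calibration is good to about 2 mm. A picture is of the moment at which its call begins. camera_model takes no time and is no camera call.
- ctrl.close_job(): hands the job in, once; it reports no verdict.
Trained networks look in the newest picture that a camera, given by its name, has taken for a name from the list of things; names that differ only in an ending like _2 or _b are one class to them, and where a whole thing is asked for, a point or a joint stands for the part that bears it (a point fixed in the world has none). Each returns a list of dicts, best first, with "conf" (0 to 1); they miss things now and then, are a little off and sometimes report something else, mostly with a low value. They report only what shows in the picture. A call takes as long as a camera call.
- imaging.search_frame(camera, target): "box" ([left, top, width, height] in pixels, round what is visible of it).
- imaging.place_of(camera, target): "location" ([row, column] in pixels: a listed point, or the origin of a listed thing).
The state is a dict: "t": time; "qpos": joint angles; "joint_vel": joint speeds; "joint_torque": joint torques, N m; "eef_pos": TCP position; "tcp_rot": TCP orientation; "ft_force": force on the tool from outside, world axes, zero at the start; "ft_torque": the same for the moment, N m; "grip_width": finger opening in mm.
Only numpy, scipy, OpenCV 4.12 (cv2) and the standard library are available. Lean on these libraries where they do the work, as an engineer would, in place of code of your own. Each camera call takes 0.05 s, during which the arm holds its last target. There are 200 camera calls.

TASK

Prime the bench pump that has the open cup standing under its spout: press its head all the way down to the stop, let it spring fully back up, then do that again (at least two full strokes). Leave the head up, do not press the other pump, and leave the cup standing where it is.

Things in the scene. Friction and masses are not known exactly. Their poses are not given: they have to be found in the camera images.
- pump (a joint): How far the head of the wanted pump is pressed down, in m: 0 = fully up, 0.022 = down on its stop (22 mm straight-down travel). A spring holds it up: it takes about 4 N to start and 11 N at the stop, and it rises by itself when let go. The pump is on a white bottle (76 mm wide) clamped in a steel stand plate fixed to the bench; the plate is 100 mm wide and reaches 58 mm behind and 128 mm in front of the pump axis. The open cup stands on this plate under the spout.
- pump_top (a point): Centre of the flat top of the wanted pump's head, a grey thumb disc 42 mm in diameter and 16 mm thick; the top is 220 mm above the bench when up. It moves with the head. z is up; x points along the thin spout, which sticks out 82 mm from the axis, lower than the disc's top, and turns down over the cup. Nothing stands above the head.
- other_pump_top (a point): Centre of the flat top of the head of the other pump, which has no cup under its spout; otherwise it is identical (same bottle, stand plate, heights, spout, axes). Not to be pressed. The two heads are at least 280 mm apart; either may be on the left.
- cup_center (a point): Centre, half-way up, of the loose, open, off-white plastic cup, 66 mm tall, 60 mm across the rim, 48 mm across the foot, about 40 g. It stands upright on the wanted pump's stand plate (6 mm thick), 76 to 84 mm from the pump axis, its rim 72 mm above the bench and far below the head. z points up.

How it is judged:
By the outcome, as a careful person would: the job done as asked, in the order asked, and still so for the second after the job is handed in, with the robot touching nothing.
It also fails if it takes over 32 s, if anything falls off the work surface, if the arm or the gripper's body presses on something with over 40 N, if the wrist force passes 120 N, or if a joint passes its speed limit or range.

## Working session

There is one attempt and no reset: what is moved stays moved. The work goes in short steps, Python scripts to look and compute and a shell command to move; the robot and the scene stay as the last step left them, time stands still between calls to the robot, and variables do not carry over. Pictures are saved under pics/ and viewed, on a budget of 10 in all, crops included, one or two more only if the job needs it, and the job is handed in when it is done.

```bash
mkdir -p pics; cat > h.py <<'E'
import numpy as np, cv2
from plant import ctrl, imaging
def world(cam,r,c,d):
    m=imaging.camera_model(cam);p=np.array([(c-m['cx'])/m['fx'],(r-m['cy'])/m['fy'],1])*d
    return np.array(m['R']).T@(p-np.array(m['t']))
def at_z(cam,r,c,z):
    m=imaging.camera_model(cam);R=np.array(m['R']);o=-R.T@np.array(m['t'])
    v=R.T@np.array([(c-m['cx'])/m['fx'],(r-m['cy'])/m['fy'],1]);return o+v*(z-o[2])/v[2]
E
python3 - <<'E'
from h import *
o=ctrl.get_obs();print(o['t'],o['eef_pos'],o['tcp_rot'],o['grip_width'])
ims=[]
for c in('scene','top'):
    im,d=imaging.camera(c)
    im=im.copy()
    for t,z in(('pump_top',220),('other_pump_top',220),('cup_center',39)):
        for k in imaging.place_of(c,t)[:3]:
            r,cc=k['location'];print(c,t,k['conf'],r,cc,at_z(c,r,cc,z).round(1),world(c,r,cc,d[int(r),int(cc)]).round(1))
            cv2.circle(im,(int(cc),int(r)),3,(0,0,255),1)
    cv2.imwrite(f'pics/{c}0.png',im)
E
```

```text
0.0 [ 216.39158194 -612.24126647  230.38682492] [-8.72426933e-04  9.85600225e-01  1.69089878e-01 -2.19111467e-04] 85.40768930780406
scene pump_top 0.75 249.0 163.9 [ 554.5 -209.7  220. ] [ 554.  -209.7  219.2]
scene other_pump_top 0.92 165.7 380.9 [563.9 237.5 220. ] [563.5 238.  219.3]
scene cup_center 0.64 337.6 180.4 [ 641.4 -243.4   39. ] [ 629.9 -244.6   10.5]
top pump_top 0.73 185.2 414.8 [ 555.7 -209.9  220. ] [ 555.3 -209.4  221.6]
top other_pump_top 0.96 186.3 152.2 [558.6 235.4 220. ] [557.7 234.4 223.9]
top cup_center 0.79 165.7 405.7 [ 638.9 -244.9   39. ] [ 646.1 -252.1   12.4]
```

View pics/scene0.png

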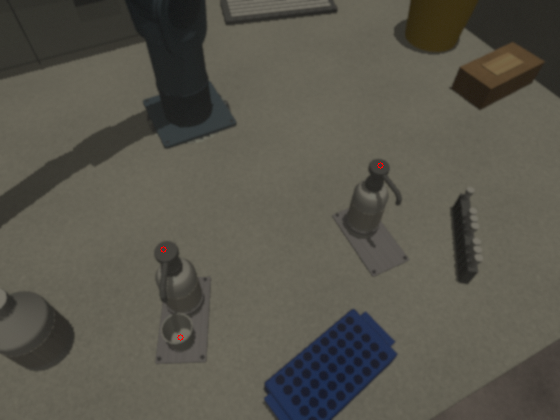

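View pics/top0.png

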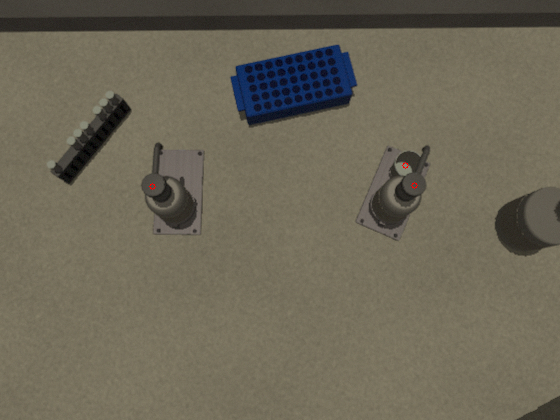

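The cup stands under the pump at scene (166,250) / top (414,185), the one at y≈-210. The other pump, at scene (380,166), has no cup. Next I'll refine the disc centre with depth and check the height of the clutter along the route.

```bash
cat >> h.py <<'E'
def cloud(cam):
    im,d=imaging.camera(cam);r,c=np.nonzero(d>0)
    m=imaging.camera_model(cam);z=d[r,c];p=np.stack([(c-m['cx'])/m['fx']*z,(r-m['cy'])/m['fy']*z,z],1)
    return (p-np.array(m['t']))@np.array(m['R'])
def disc(cam,p=(555,-210)):
    P=cloud(cam);k=(abs(P[:,2]-220)<6)&(np.hypot(P[:,0]-p[0],P[:,1]-p[1])<32);P=P[k]
    (x,y),r=cv2.minEnclosingCircle(P[:,:2].astype(np.float32));return len(P),P.mean(0).round(1),(x,y,r)
E
python3 - <<'E'
from h import *
for c in('scene','top'):
    print(c,disc(c))
    P=cloud(c);k=(P[:,0]>150)&(P[:,0]<700)&(P[:,1]<-290)&(P[:,1]>-700)&(P[:,2]>30)&(np.hypot(P[:,0]-216,P[:,1]+612)>130)
    if k.any():print(P[k].min(0),P[k].max(0))
o=ctrl.get_obs();from scipy.spatial.transform import Rotation as R
r=R.from_quat(o['tcp_rot'],scalar_first=True).as_matrix();print(r.round(4))
print(r.T@(np.array([555.5,-210,300])-o['eef_pos'])/10)
E
```

```text
scene (443, array([ 561.6, -208.8,  219.7]), (562.5812377929688, -208.5502166748047, 23.986160278320312))
[ 466.49293307 -532.56201152   30.03257284] [ 572.65071743 -433.77398683  213.92259304]
top (487, array([ 558.3, -208.5,  220.3]), (562.5049438476562, -209.9825897216797, 25.246309280395508))
[ 460.54935484 -501.96505544   30.20109673] [ 569.72526721 -433.52034196  190.87612467]
[[ 0.9428  0.3334 -0.    ]
 [ 0.3334 -0.9428 -0.    ]
 [-0.     -0.     -1.    ]]
[ 45.37558116 -26.68198683  -6.87252715]
```

```bash
python3 -m pendant '[[[0,0,-3,0,0,0],[0,0,-7,0,0,0],[2,-1.2,-7,0,0,0],[5,-2.9,-7,0,0,0],[9,-5.2,-7,0,0,0],[13,-7.5,-7,0,0,0],[17,-9.9,-7,0,0,0],[21,-12.2,-7,0,0,0],[25,-14.5,-7,0,0,0],[29,-16.8,-7,0,0,0],[33,-19.1,-7,0,0,0],[37,-21.4,-7,0,0,0],[40,-23.2,-7,0,0,0],[42.5,-24.6,-7,0,0,0],[44.5,-25.8,-7,0,0,0],[45.8,-26.6,-7,0,0,0],[45.8,-26.6,-7,0,0,0],[45.8,-26.6,-7,0,0,0]]]' 1 40
python3 - <<'E'
from h import *
o=ctrl.get_obs();print(o)
im,d=imaging.camera('scene');cv2.imwrite('pics/s1.png',cv2.resize(im[130:340,60:340],None,fx=2.5,fy=2.5))
E
```

```text
t: 2.4
eef_pos: [559.2, -210.5, 301.2]
tcp_rot: [0.0, 0.986, 0.169, -0.0]
ft_force: [0.6, -0.3, 0.3]
grip_width: -0.2
{'t': 2.4, 'qpos': array([ 0.4378201 ,  0.39145009, -0.20617321,  1.59485868,  0.08618992,
        1.16457059, -1.01905852]), 'joint_vel': array([ 1.80486994e-02, -5.22878357e-03,  1.63896828e-02,  5.74943199e-03,
        3.28261931e-03,  8.57911133e-04, -1.28637506e-05]), 'joint_torque': array([-1.62310481e+00, -5.09039927e+01, -2.55956523e+00, -2.72669327e+01,
       -1.40800243e-01, -3.98171728e-02, -3.17116280e-02]), 'eef_pos': array([ 559.15856874, -210.48678254,  301.21441174]), 'tcp_rot': array([ 3.56848445e-04,  9.85664863e-01,  1.68714228e-01, -3.99287455e-04]), 'ft_force': array([ 0.59408737, -0.256019  ,  0.34212209]), 'ft_torque': array([-0.05224361,  0.02757993,  0.00669422]), 'grip_width': -0.2020866684435233}
```

View pics/s1.png

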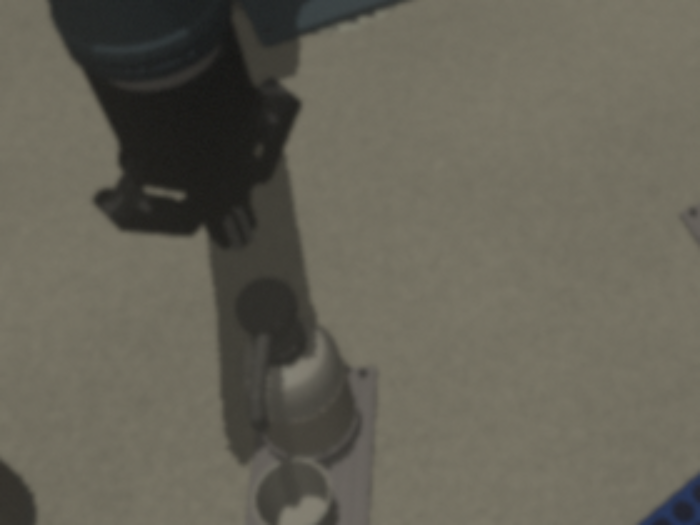

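The closed fingers are above the disc (crop (268,305)), and the cup is still standing at crop (295,495). I'll descend to contact.

```bash
python3 -m pendant '[[[0,0,2,0,0,0],[0,0,4.5,0,0,0],[0,0,6.5,0,0,0],[0,0,7.4,0,0,0],[0,0,7.8,0,0,0],[0,0,8.2,0,0,0],[0,0,8.6,0,0,0],[0,0,9.0,0,0,0],[0,0,9.0,0,0,0],[0,0,9.0,0,0,0]]]'
```

```text
t: 3.45
eef_pos: [560.0, -210.2, 212.4]
tcp_rot: [0.001, 0.986, 0.169, 0.0]
ft_force: [-2.9, -0.7, 6.4]
grip_width: 0.2
```

```bash
python3 -m pendant '[[[0,0,0.5,0,0,0],[0,0,1.0,0,0,0],[0,0,1.4,0,0,0],[0,0,1.5,0,0,0],[0,0,1.6,0,0,0],[0,0,1.6,0,0,0],[0,0,1.6,0,0,0]]]'
```

```text
t: 4.15
eef_pos: [560.2, -210.3, 198.1]
tcp_rot: [0.001, 0.986, 0.169, 0.001]
ft_force: [-6.3, 0.6, 16.1]
grip_width: -0.1
```

```bash
python3 -m pendant '[[[0,0,0.1,0,0,0],[0,0,0.2,0,0,0],[0,0,0.2,0,0,0],[0,0,0.2,0,0,0]]]'
```

```text
t: 4.55
eef_pos: [560.3, -210.3, 197.9]
tcp_rot: [0.001, 0.986, 0.169, 0.001]
ft_force: [-11.8, 0.8, 30.1]
grip_width: -0.3
```

On the stop: 30 N with no further travel. I'll release and check that the head rises.

```bash
python3 -m pendant '[[[0,0,-0.5,0,0,0],[0,0,-1.5,0,0,0],[0,0,-2.5,0,0,0],[0,0,-4,0,0,0],[0,0,-6,0,0,0],[0,0,-7,0,0,0],[0,0,-7,0,0,0],[0,0,-7,0,0,0],[0,0,-7,0,0,0]]]'
python3 - <<'E'
from h import *
P=cloud('scene');k=(P[:,2]>190)&(P[:,2]<235)&(np.hypot(P[:,0]-561,P[:,1]+209)<25);print(k.sum(),np.percentile(P[k,2],[10,50,75,90]))
im,d=imaging.camera('scene');cv2.imwrite('pics/s2.png',cv2.resize(im[130:370,60:340],None,fx=2.4,fy=2.4))
for k in imaging.place_of('scene','cup_center')[:1]:print(k)
E
```

```text
t: 5.45
eef_pos: [559.2, -209.2, 262.2]
tcp_rot: [-0.0, 0.986, 0.169, -0.001]
ft_force: [0.4, 0.6, 0.3]
grip_width: 0.2
487 [214.02809418 219.79671915 220.88840474 221.60009468]
{'location': [336.1, 181.6], 'conf': 0.95}
```

View pics/s2.png

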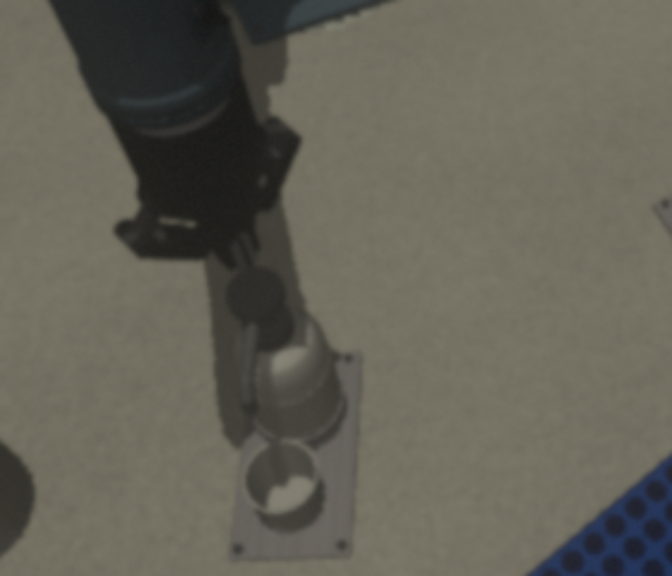

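The head is back at 220 mm (disc at crop (257,293)), and the cup is upright at crop (285,485). Next is the second stroke.

```bash
python3 -m pendant '[[[0,0,2,0,0,0],[0,0,3.4,0,0,0],[0,0,4,0,0,0],[0,0,4.5,0,0,0],[0,0,5,0,0,0],[0,0,5.5,0,0,0],[0,0,6,0,0,0],[0,0,6.4,0,0,0],[0,0,6.7,0,0,0],[0,0,6.9,0,0,0],[0,0,7,0,0,0],[0,0,7,0,0,0],[0,0,7,0,0,0],[0,0,7,0,0,0]]]'
```

```text
t: 7.0
eef_pos: [559.6, -209.4, 197.8]
tcp_rot: [0.0, 0.986, 0.169, 0.0]
ft_force: [-14.7, 4.0, 32.5]
grip_width: 0.1
```

On the stop again at 32.5 N. I'll release and retreat.

```bash
python3 -m pendant '[[[0,0,-0.5,0,0,0],[0,0,-1.5,0,0,0],[0,0,-2.5,0,0,0],[0,0,-4,0,0,0],[0,0,-6,0,0,0],[0,0,-9,0,0,0],[0,0,-12,0,0,0],[0,0,-14,0,0,0],[0,0,-14,0,0,0],[0,0,-14,0,0,0],[0,0,-14,0,0,0]]]'
python3 - <<'E'
from h import *
P=cloud('scene');k=(P[:,2]>190)&(P[:,2]<235)&(np.hypot(P[:,0]-561,P[:,1]+209)<25);print(k.sum(),np.percentile(P[k,2],[10,50,75,90]))
im,d=imaging.camera('scene');cv2.imwrite('pics/s3.png',cv2.resize(im[130:370,60:340],None,fx=2.4,fy=2.4))
for t in('cup_center','pump_top','other_pump_top'):print(t,imaging.place_of('scene',t)[:1])
E
```

```text
t: 8.1
eef_pos: [559.2, -209.2, 332.0]
tcp_rot: [-0.0, 0.986, 0.169, -0.001]
ft_force: [-0.2, 0.4, 0.4]
grip_width: 0.0
489 [213.7740059  219.97174889 220.82492676 221.56210653]
cup_center [{'location': [334.9, 178.4], 'conf': 0.84}]
pump_top [{'location': [248.6, 165.8], 'conf': 0.77}]
other_pump_top [{'location': [166.4, 380.4], 'conf': 0.63}]
```

View pics/s3.png

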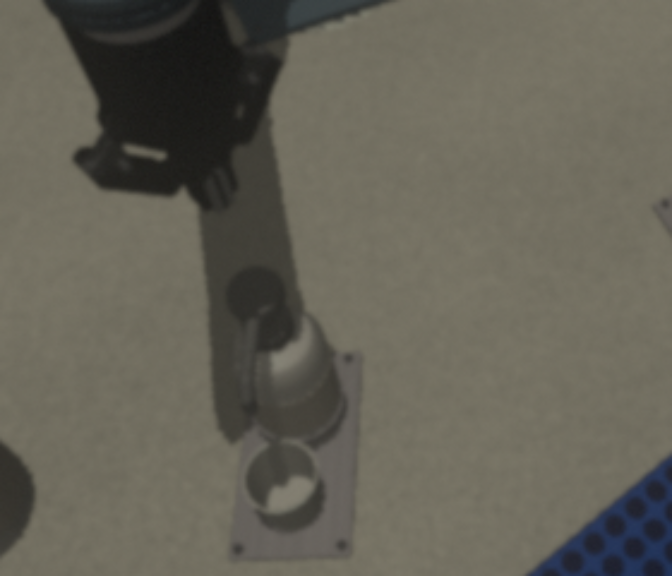

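The head is up (disc at crop (257,295), 220 mm), the cup is unchanged at crop (285,485), and the gripper is clear.

```bash
python3 -c "
from plant import ctrl
print(ctrl.close_job())"
```

```text
the job is handed in; nothing more can be done
None
```

I primed the pump with the cup under its spout (head at about x 560, y -209 mm), giving it two full strokes with the closed fingers, and handed the job in at about 8 s.

- **Strokes:** each one ended on the stop, with the fingertips at z ≈ 198 mm (22 mm of travel) and 30 N and 32.5 N vertical force. An extra 2 mm push on the first stroke raised only the force, not the travel.
- **Spring-back:** after each release, depth showed the head back at about 220 mm. It is up now.
- **Cup and other pump:** the cup stands upright where it was, the other pump was not approached, and the arm is about 110 mm clear of the head with almost no force on the wrist.

The only disagreement was in the first measurement. The network placed the head at x ≈ 555 mm, while the depth fit gave 558–563 mm. I used 560 mm, which put the fingers well within the disc.

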